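# Clamp a fingerboard from the middle outwards

## Task

Clamp the rosewood fingerboard in its jig by pushing the three push-down clamps with closed fingertips, each fully down until it stops, working from the middle out: first the round-headed one in the middle, then the square-headed one at the fingerboard's narrow nut end, and last the bar-headed one at its wide end. Do not start one before the one before it is fully down; then draw clear. Grip nothing and pick nothing up, and leave the fingerboard and everything else on the jig and bench where it lies.

Things in the scene. Friction and masses are not known exactly. Their poses are not given: they have to be found in the camera images.
- jig: Jig fixed to the bench, turned any way round: plywood base 300 x 165 x 18 mm, three wooden bridges 95 mm apart in a row (108 mm wide, tops 72 mm above the bench, collars to 80), each with an upright push-down clamp. Origin on the bench under the middle clamp; x runs along the fingerboard towards its narrow nut end, z up. A strip of the base on its +y side carries bystanders up to 68 mm high
- fingerboard: Tapered rosewood fingerboard, 290 mm long, 7 mm thick, 42 mm wide at the nut end (+x) and 58 mm at the body end, with dark fret slots that lie closer together towards the body end; it lies loose in the jig under the three clamps, top face 25 mm above the bench. Origin under its centre
- clamp_middle (a joint): Travel of the middle clamp in m: 0 = fully up, 0.012 = fully down, where its cork foot meets the fingerboard. It starts 0 to 3 mm down. It slides straight down (world -z) against a steady friction of about 4 N, with no spring: it stays where it is left, and meets a hard stop at 0.012
- head_middle (a point): Centre of the flat top face of the steel head of the middle clamp: a round disc 40 mm in diameter, 12 mm thick. The top face is 110 mm above the bench when the clamp is fully up, 98 mm when fully down, and the point moves with it. At x = 0 of the jig
- clamp_narrow (a joint): Travel of the narrow-end clamp in m: 0 = fully up, 0.012 = fully down, where its cork foot meets the fingerboard. It starts 0 to 3 mm down. It slides straight down (world -z) against a steady friction of about 4 N, with no spring: it stays where it is left, and meets a hard stop at 0.012
- head_narrow (a point): Centre of the flat top face of the steel head of the narrow-end clamp: a square 34 x 34 mm, 12 mm thick. The top face is 110 mm above the bench when the clamp is fully up, 98 mm when fully down, and the point moves with it. At x = +95 mm of the jig
- clamp_wide (a joint): Travel of the wide-end clamp in m: 0 = fully up, 0.012 = fully down, where its cork foot meets the fingerboard. It starts 0 to 3 mm down. It slides straight down (world -z) against a steady friction of about 4 N, with no spring: it stays where it is left, and meets a hard stop at 0.012
- head_wide (a point): Centre of the flat top face of the steel head of the wide-end clamp: a bar 64 mm long across the fingerboard and 24 mm wide, 12 mm thick. The top face is 110 mm above the bench when the clamp is fully up, 98 mm when fully down, and the point moves with it. At x = -95 mm of the jig
- bone_nut: small ivory bone nut, 43 x 6 x 9 mm, lying on the open plywood strip of the jig; origin under its centre. Bystander
- nut_file: chrome nut file, about 140 mm long and 10 mm thick, lying on the open plywood strip of the jig; origin under its middle. Bystander
- brass_caul: turned brass caul, 22 mm diameter, 50 mm tall, standing on the open plywood strip of the jig; origin under its centre. Bystander
- leveling_beam: steel leveling beam, 400 x 45 x 28 mm, lying on the bench at the robot's left; origin under its centre. Bystander
- sanding_block: red aluminium sanding block, 150 x 55 x 32 mm, on the bench at the robot's right; origin under its centre. Bystander
- fret_hammer: fretting hammer, 240 mm long, lying on the bench at the robot's right. Bystander
- wire_pot: open aluminium pot, 70 mm diameter, 75 mm tall, on the bench at the robot's right; origin under its centre. Bystander

How it is judged:
By the outcome, as a careful person would: the job done as asked, in the order asked, and still so for the second after the job is handed in, with the robot touching nothing.
It also fails if it takes over 38 s, if anything falls off the work surface, if the arm or the gripper's body presses on something with over 40 N, if the wrist force passes 120 N, or if a joint passes its speed limit or range.

## Robot

A 6-joint arm with a two-finger parallel gripper is mounted at the origin on the work surface. World frame = base frame: x ahead of the robot, y to its left, z up, the work surface at z = 0. Lengths are in m, angles in rad, forces in N, time in s.
With the tool pointing down it reaches from about 0.3 to 0.85 m from the base axis. Payload 4.2 kg.
Tool frame: the origin (TCP) lies on the centre line of the jaws, within the pads' length; the fingertips stand 22 mm ahead of it and the grasp point (between the pads) lies 3 mm ahead of it (manip.nose_length is the distance from the TCP to the fingertips, in m); z points along the fingers, y is the direction in which the jaws open and shut (so a half turn about z gives the same grasp; the last joint's range is limited). The gripper opens to 91 mm and grips with 3 to 60 N. Pads are 32 mm wide; open, the fingers measure 118 mm over their backs; the gripper's body (76 mm by 178 mm) begins 60 mm behind the grasp point.
Start: joints at [1.264, 0.32, 1.565, -0, 1.257, -0.02], TCP at [0.163, 0.552, 0.236] pointing down, gripper open.
Joint ranges: [-3.11, 3.11], [-0.84, 2.01], [0.21, 2.61], [-1.34, 4.49], [0.05, 2.63], [-2.56, 2.56]. Speed limits (rad/s): [2.57, 2.57, 3.14, 3.14, 3.14, 3.14].

## Interface

Orientations are given as a unit quaternion [w, x, y, z].
In Python, from workcell import manip, vision gives the robot as it stands.
- The arm moves only by the tool jog_arm, never from a script. Its argument "rows" is a list of rows, each an object of numbers: "dx", "dy", "dz": the shift along the tool's x, y, z in mm; "ax", "ay", "az": the turn, a rotation vector about the tool's x, y, z in degrees; "gripper": the opening, from 0 (shut) to 1 (fully open). A call has 1 to 12 rows; each row shifts and turns the commanded pose from where the row before left it, along the tool's axes as they then stand; what a row does not reach is not made up. A row lasts 1/8 s, in which the tool goes at most 62.5 mm and 10.7 degrees, less where a joint would pass 70% of its speed; a pose out of reach is approached as far as the arm can. A call is refused whole if a number of a shift passes 62.5 or a number of a turn 10.7, either way. A call with a gripper value outside its range is refused whole. The fingers move at their own pace and stop on an object; "grip_force" is the grip in N (left out, the last holds). Time passes only in rows, so rows that do not move let the fingers close. It gives the time, the measured TCP pose, the force and the opening at its end, in the units of the state.
- manip.observe(): the state, without advancing time (a new reading comes with each control period).
- vision.capture(name): name is "side" or "top"; returns a dict with "img" (420x560x3 uint8, blue, green, red), "depth" (420x560 float32, m along the optical axis (not along the pixel's ray), 0 where there is no reading), "fx", "fy", "cx", "cy" (pixels), "rvec" (rotation vector, rad) and "tvec" (3), from world to camera coordinates, as OpenCV has them. Camera axes: x right, y down, z forward; pixel columns grow to the right and rows downward; lengths in m; the calibration is good to about 2 mm. A picture is of the moment at which its call begins.
- manip.sign_off(): hands the job in, once; it reports no verdict.
The state is a dict: "time": time; "joint_pos": joint angles; "joint_velocities": joint speeds; "effort": joint torques, N m; "tcp_pos": TCP position; "eef_rot": TCP orientation; "force": force on the tool from outside, world axes, zero at the start; "moment": the same for the moment, N m; "finger_gap": finger opening in m.
Only numpy, scipy, OpenCV 4.12 (cv2) and the standard library are available. Lean on these libraries where they do the work, as an engineer would, in place of code of your own. Each camera call takes 0.05 s, during which the arm holds its last target. There are 200 camera calls.

## Working session

There is one attempt and no reset: what is moved stays moved. The work goes in short steps, Python scripts to look and compute and a tool call to move; the robot and the scene stay as the last step left them, time stands still between calls to the robot, and variables do not carry over. Pictures are saved under pics/ and viewed, about 8 in all and at most 12, crops included, and the job is handed in when it is done.

Besides the shell and the picture viewer there is one more tool, called after ">>>" as name([rows], argument=value, ...), one row to a line, values as JSON. jog_arm: Moves the arm, as the interface text tells. Its arguments: {"type":"object","properties":{"rows":{"type":"array"},"grip_force":{"type":"number"}},"required":["rows"]}

```bash
mkdir -p pics; cat > h.py <<'E'
import numpy as np, cv2
from workcell import manip, vision
def cap(n):
    c=vision.capture(n); c['R']=cv2.Rodrigues(np.array(c['rvec'],float))[0]; c['t']=np.array(c['tvec'],float).ravel(); return c
def cloud(c):
    v,u=np.mgrid[:420,:560]; d=c['depth']
    P=np.stack([(u-c['cx'])/c['fx']*d,(v-c['cy'])/c['fy']*d,d],-1)
    W=(P-c['t'])@c['R']; W[d==0]=np.nan; return W
def ray(c,u,v,z):
    o=-c['R'].T@c['t']; d=c['R'].T@np.array([(u-c['cx'])/c['fx'],(v-c['cy'])/c['fy'],1]); return o+d*(z-o[2])/d[2]
E
python3 - <<'E'
from h import *
for n in('top','side'):
    c=cap(n); cv2.imwrite(f'pics/{n}0.png',c['img']); W=cloud(c); print(n,-c['R'].T@c['t'],c['fx'])
    m=((W[...,2]>.09)&(W[...,2]<.118)).astype(np.uint8)
    k,l,s,ce=cv2.connectedComponentsWithStats(m)
    for i in range(1,k):
        if s[i,4]>40: print(s[i],ce[i].round(1),np.nanmedian(W[l==i],0).round(4))
s=manip.observe(); print(s['tcp_pos'],s['eef_rot'],s['finger_gap'],s['time'],s['force'])
E
```

```text
top [ 0.31729183 -0.00188504  1.37768882] 466.50105120348104
[270 151  24  17 209] [281.4 158.9] [ 0.6643 -0.0234  0.1094]
[489 156  51  16 698] [513.2 163.5] [ 0.6553 -0.6768  0.1107]
[490 179  51  17 704] [514.6 186.7] [ 0.5871 -0.675   0.111 ]
[261 183  15  14 163] [268.  189.5] [0.5779 0.0127 0.1081]
[247 213  16  16 159] [254.3 220.5] [0.4914 0.0506 0.1101]
[267 370  32  11  46] [282.5 374.3] [ 0.0833 -0.0274  0.1075]
side [ 0.2697759 -0.8852463  0.8179151] 418.14092455257014
[213   0  40   3  73] [228.4   0.6] [0.7201 2.5982 0.0965]
[ 385    0  175   90 1033] [480.  46.] [1.886  1.0911 0.1035]
[ 37   6  65   8 266] [67.   9.5] [-0.4143  2.602   0.1029]
[254  20  58  16 276] [282.8  30.6] [0.9212 1.6656 0.1043]
[158  79  85  15 525] [199.5  85.6] [0.357  0.9502 0.1041]
[128  91   9   6  42] [131.6  93.1] [0.0662 0.9495 0.101 ]
[397 169   9  14  43] [401.8 176.1] [0.8902 0.0573 0.0989]
[271 193  13  11 124] [277.2 198. ] [0.4917 0.0436 0.1103]
[304 196  14  12 131] [310.4 201.3] [0.5792 0.0069 0.1091]
[340 196   9  17 147] [344.1 204.3] [ 0.6649 -0.0328  0.1104]
[420 197   9   9  41] [422.9 201. ] [ 0.888  -0.0639  0.1026]
[ 27 225 107  36 568] [ 92.4 250.4] [ 0.0015 -0.0559  0.1059]
[445 224   7  12  46] [447.4 229.8] [ 0.8874 -0.194   0.1032]
[457 224   7   9  41] [459.4 228. ] [ 0.9224 -0.1936  0.1043]
[484 255   9  10  49] [487.7 259.5] [ 0.9211 -0.3137  0.1046]
[472 257   7  11  46] [474.7 262.2] [ 0.8864 -0.314   0.104 ]
[458 260   9  10  49] [461.8 264.7] [ 0.8516 -0.3141  0.1051]
[450 405  35  15 359] [465.9 413.3] [ 0.6546 -0.6293  0.1115]
[426 410  19  10  96] [436.5 415.7] [ 0.6033 -0.622   0.1152]
[0.16250371 0.55113671 0.23518528] [-1.58467363e-04  1.42905701e-01  9.89735983e-01 -7.86670231e-04] 0.09110852201814816 0.1 [-0.26957288  0.12500853  0.16906622]
```

View pics/top0.png

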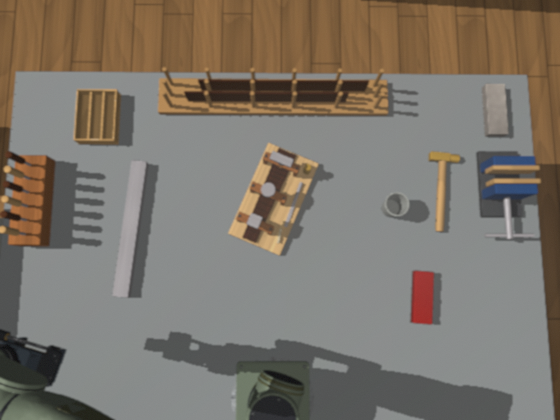

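View pics/side0.png

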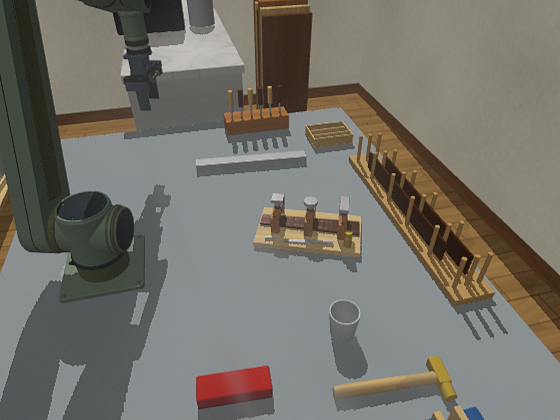

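The top view shows the bar head at about (281,159), the round head at (268,190) and the square head at (254,220). The bystanders are on the strip to their right. In world coordinates the heads are at roughly (.664,-.028), (.578,.010) and (.491,.047). They are 94 mm apart and 0.108–0.110 m high, which matches the given sizes. I'll close the fingers and approach at height.

>>> jog_arm([
  {"dx": -46,"dy": -33,"gripper": 0},
  {"dx": -46,"dy": -33,"gripper": 0},
  {"dx": -46,"dy": -33,"gripper": 0},
  {"dx": -46,"dy": -33,"gripper": 0},
  {"dx": -46,"dy": -33,"gripper": 0},
  {"dx": -46,"dy": -33,"gripper": 0},
  {"dx": -46,"dy": -33,"gripper": 0},
  {"dx": -46,"dy": -33,"gripper": 0},
  {"dx": -46,"dy": -33,"gripper": 0},
  {"dx": -46,"dy": -33,"gripper": 0},
  {"dx": -40,"dy": -30,"gripper": 0},
  {"gripper": 0},
], grip_force=20)

```text
validation failed for argument at $.ro...
```

```bash
cat >> h.py <<'E'
from scipy.spatial.transform import Rotation as Ro
def togo(p):
    s=manip.observe(); q=s['eef_rot']; R=Ro.from_quat([q[1],q[2],q[3],q[0]]).as_matrix()
    print('tcp',s['tcp_pos'].round(4) if hasattr(s['tcp_pos'],'round') else s['tcp_pos'],'F',np.round(s['force'],1),'t',s['time'],'gap',s['finger_gap'])
    print('go mm',(R.T@(np.array(p)-s['tcp_pos'])*1000).round(1),R.round(3).tolist())
E
python3 - <<'E'
from h import *
img=cv2.imread('pics/top0.png'); c=cap('side')
im=c['img'][120:290,210:400]; cv2.imwrite('pics/side1.png',cv2.resize(im,None,fx=3.5,fy=3.5,interpolation=2)[:600])
t=img[130:270,210:340]; cv2.imwrite('pics/top1.png',cv2.resize(t,None,fx=4,fy=4,interpolation=2))
T=cap('top')
for u,v in((281.4,158.9),(268,189.5),(254.3,220.5)): print('top ray',ray(T,u,v,.1085).round(4))
togo([.578,.010,.15])
E
```

```text
top ray [ 0.665  -0.0244  0.1085]
top ray [0.5775 0.0127 0.1085]
top ray [0.4907 0.0499 0.1085]
tcp [0.1626 0.5513 0.2354] F [-0.1 -0.2 -0.1] t 0.2 gap 0.09116000981572164
go mm [-551.6 -401.6   85.9] [[-0.959, 0.283, -0.0], [0.283, 0.959, -0.001], [0.0, -0.001, -1.0]]
```

View pics/top1.png

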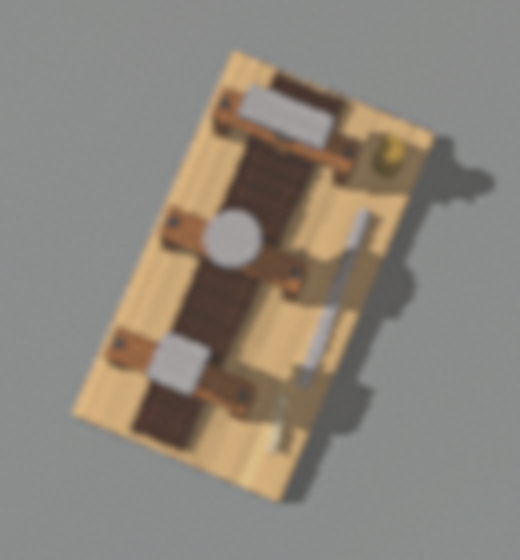

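View pics/side1.png

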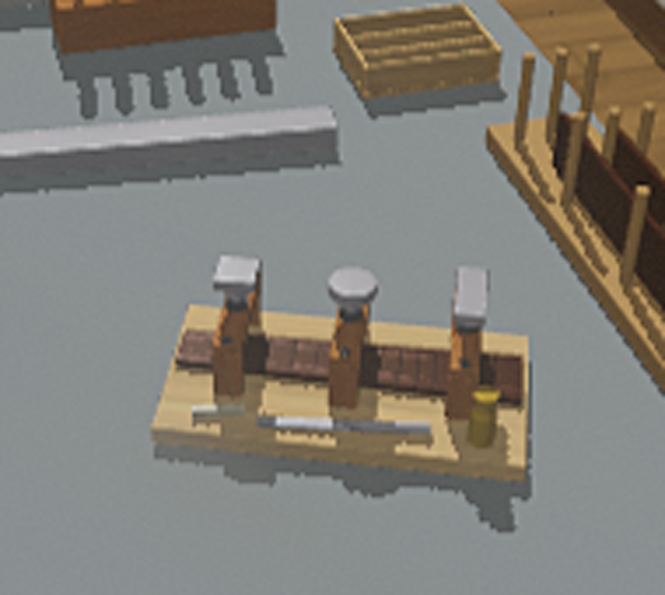

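The crops show the round head at top pixel (268,190), the square head at (254.7,220.5) and the bar head at (281.5,159). That agrees with the first measurement, and no head is blocked from above. The jog call was refused on its format and the arm did not move, so I'll try one row with every field filled in.

>>> jog_arm([
  {"dx": -46.0,"dy": -33.0,"dz": 0.0,"ax": 0.0,"ay": 0.0,"az": 0.0,"gripper": 0.0},
], grip_force=20)

```text
time: 0.32
tcp_pos: [0.1967, 0.5083, 0.2353]
eef_rot: [-0.0, 0.141, 0.99, 0.0]
force: [0.7, -0.0, 1.6]
finger_gap: 0.084
```

>>> jog_arm([
  {"dx": -46,"dy": -34,"dz": 0,"ax": 0,"ay": 0,"az": 0,"gripper": 0},
  {"dx": -46,"dy": -34,"dz": 0,"ax": 0,"ay": 0,"az": 0,"gripper": 0},
  {"dx": -46,"dy": -34,"dz": 0,"ax": 0,"ay": 0,"az": 0,"gripper": 0},
  {"dx": -46,"dy": -34,"dz": 0,"ax": 0,"ay": 0,"az": 0,"gripper": 0},
  {"dx": -46,"dy": -34,"dz": 0,"ax": 0,"ay": 0,"az": 0,"gripper": 0},
  {"dx": -46,"dy": -34,"dz": 0,"ax": 0,"ay": 0,"az": 0,"gripper": 0},
  {"dx": -46,"dy": -34,"dz": 0,"ax": 0,"ay": 0,"az": 0,"gripper": 0},
  {"dx": -46,"dy": -34,"dz": 0,"ax": 0,"ay": 0,"az": 0,"gripper": 0},
  {"dx": -46,"dy": -34,"dz": 0,"ax": 0,"ay": 0,"az": 0,"gripper": 0},
  {"dx": -46,"dy": -34,"dz": 0,"ax": 0,"ay": 0,"az": 0,"gripper": 0},
  {"dx": -45,"dy": -28,"dz": 0,"ax": 0,"ay": 0,"az": 0,"gripper": 0},
  {"dx": 0,"dy": 0,"dz": 0,"ax": 0,"ay": 0,"az": 0,"gripper": 0},
])

```text
time: 1.82
tcp_pos: [0.5795, 0.0083, 0.2351]
eef_rot: [0.0, 0.145, 0.989, -0.0]
force: [-1.3, 0.5, 0.8]
finger_gap: 0.0001
```

```bash
python3 -c "
from h import *
togo([.578,.0105,.15])"
```

```text
tcp [0.5795 0.0083 0.2351] F [-1.3  0.5  0.8] t 1.825 gap 5.8947068491629526e-05
go mm [ 2.1  1.7 85.1] [[-0.958, 0.287, -0.0], [0.287, 0.958, -0.001], [-0.0, -0.001, -1.0]]
```

>>> jog_arm([
  {"dx": 2,"dy": 2,"dz": 40,"ax": 0,"ay": 0,"az": 0,"gripper": 0},
  {"dx": 0,"dy": 0,"dz": 35,"ax": 0,"ay": 0,"az": 0,"gripper": 0},
  {"dx": 0,"dy": 0,"dz": 18,"ax": 0,"ay": 0,"az": 0,"gripper": 0},
  {"dx": 0,"dy": 0,"dz": 0,"ax": 0,"ay": 0,"az": 0,"gripper": 0},
])

```text
time: 2.33
tcp_pos: [0.5747, 0.0143, 0.1415]
eef_rot: [-0.002, 0.143, 0.99, -0.0]
force: [-0.4, -0.4, 0.2]
finger_gap: 0.0006
```

```bash
python3 -c "
from h import *
togo([.578,.0105,.12])
c=cap('side')
im=c['img'][150:260,240:380]; cv2.imwrite('pics/side2.png',cv2.resize(im,None,fx=5,fy=5,interpolation=2))"
```

```text
tcp [0.5747 0.0143 0.1415] F [-0.4 -0.4  0.2] t 2.325 gap 0.0005529649719913122
go mm [-4.3 -2.7 21.5] [[-0.959, 0.282, -0.004], [0.282, 0.959, 0.0], [0.004, -0.001, -1.0]]
```

View pics/side2.png

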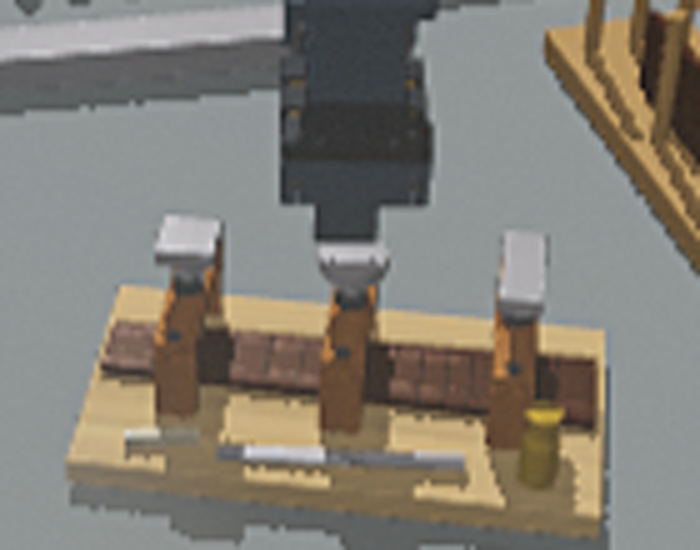

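The shut fingertips are just above the round head, about 1 px left of centre (347 against 353 in the crop). I'll correct that and press.

>>> jog_arm([
  {"dx": -4,"dy": -3,"dz": 3,"ax": 0,"ay": 0,"az": 0,"gripper": 0},
  {"dx": 0,"dy": 0,"dz": 5,"ax": 0,"ay": 0,"az": 0,"gripper": 0},
  {"dx": 0,"dy": 0,"dz": 4,"ax": 0,"ay": 0,"az": 0,"gripper": 0},
  {"dx": 0,"dy": 0,"dz": 4,"ax": 0,"ay": 0,"az": 0,"gripper": 0},
  {"dx": 0,"dy": 0,"dz": 2,"ax": 0,"ay": 0,"az": 0,"gripper": 0},
  {"dx": 0,"dy": 0,"dz": 0,"ax": 0,"ay": 0,"az": 0,"gripper": 0},
])

```text
time: 3.12
tcp_pos: [0.5794, 0.0095, 0.1248]
eef_rot: [0.0, 0.143, 0.99, 0.0]
force: [-0.2, -0.8, 1.5]
finger_gap: 0.0005
```

>>> jog_arm([
  {"dx": 0,"dy": 0,"dz": 2,"ax": 0,"ay": 0,"az": 0,"gripper": 0},
  {"dx": 0,"dy": 0,"dz": 2,"ax": 0,"ay": 0,"az": 0,"gripper": 0},
  {"dx": 0,"dy": 0,"dz": 1,"ax": 0,"ay": 0,"az": 0,"gripper": 0},
  {"dx": 0,"dy": 0,"dz": 0,"ax": 0,"ay": 0,"az": 0,"gripper": 0},
])

```text
time: 3.62
tcp_pos: [0.5794, 0.0095, 0.1203]
eef_rot: [0.0, 0.143, 0.99, 0.0]
force: [-0.4, -0.8, 3.9]
finger_gap: 0.0007
```

Force is 3.9 N, so only friction so far, and the tip is at 0.098. I'll press on in small steps.

>>> jog_arm([
  {"dx": 0,"dy": 0,"dz": 1,"ax": 0,"ay": 0,"az": 0,"gripper": 0},
  {"dx": 0,"dy": 0,"dz": 1,"ax": 0,"ay": 0,"az": 0,"gripper": 0},
  {"dx": 0,"dy": 0,"dz": 0,"ax": 0,"ay": 0,"az": 0,"gripper": 0},
])

```text
time: 4.0
tcp_pos: [0.5795, 0.0095, 0.1202]
eef_rot: [0.001, 0.143, 0.99, 0.0]
force: [-4.7, -1.0, 14.4]
finger_gap: 0.0006
```

>>> jog_arm([
  {"dx": 0,"dy": 0,"dz": 2,"ax": 0,"ay": 0,"az": 0,"gripper": 0},
  {"dx": 0,"dy": 0,"dz": 0,"ax": 0,"ay": 0,"az": 0,"gripper": 0},
])

```text
time: 4.25
tcp_pos: [0.5795, 0.0095, 0.1202]
eef_rot: [0.001, 0.143, 0.99, 0.0]
force: [-7.6, -0.0, 26.8]
finger_gap: 0.0002
```

The middle clamp is down hard: TCP stayed at 0.1202 while force rose to 27 N. Next I'll lift and move to the square head.

>>> jog_arm([
  {"dx": 0,"dy": 0,"dz": -20,"ax": 0,"ay": 0,"az": 0,"gripper": 0},
  {"dx": 0,"dy": 0,"dz": -20,"ax": 0,"ay": 0,"az": 0,"gripper": 0},
  {"dx": 32,"dy": 4,"dz": 0,"ax": 0,"ay": 0,"az": 0,"gripper": 0},
  {"dx": 32,"dy": 4,"dz": 0,"ax": 0,"ay": 0,"az": 0,"gripper": 0},
  {"dx": 30,"dy": 3,"dz": 0,"ax": 0,"ay": 0,"az": 0,"gripper": 0},
  {"dx": 0,"dy": 0,"dz": 15,"ax": 0,"ay": 0,"az": 0,"gripper": 0},
  {"dx": 0,"dy": 0,"dz": 0,"ax": 0,"ay": 0,"az": 0,"gripper": 0},
])

```text
time: 5.12
tcp_pos: [0.4921, 0.0465, 0.1396]
eef_rot: [-0.001, 0.143, 0.99, -0.0]
force: [-0.9, 0.1, 0.0]
finger_gap: 0.0004
```

```bash
python3 -c "
from h import *
togo([.491,.0475,.12])
c=cap('side')
im=c['img'][150:260,240:380]; cv2.imwrite('pics/side3.png',cv2.resize(im,None,fx=5,fy=5,interpolation=2))"
```

```text
tcp [0.4921 0.0465 0.1396] F [-0.9  0.1  0. ] t 5.125 gap 0.0003923282333299789
go mm [ 1.3  0.6 19.6] [[-0.959, 0.283, -0.002], [0.283, 0.959, -0.0], [0.002, -0.001, -1.0]]
```

View pics/side3.png

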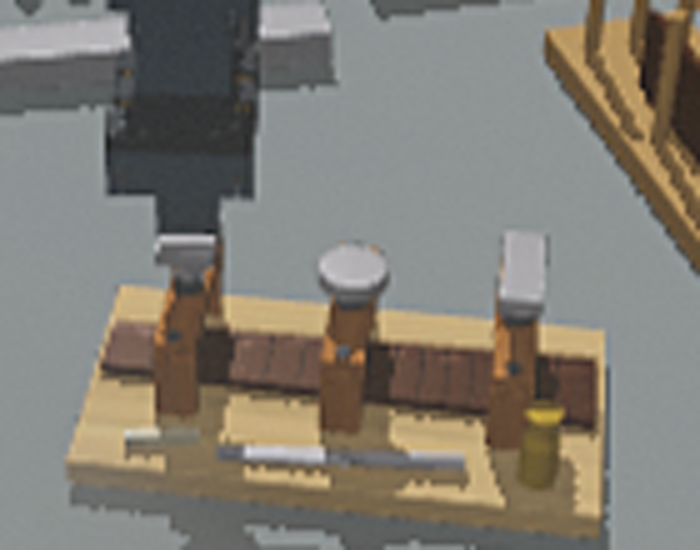

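The fingertips are centred over the square head (188 against 187 px), and the round head now sits lower, at about (353,270). Pressing the narrow-end clamp.

>>> jog_arm([
  {"dx": 1,"dy": 1,"dz": 4,"ax": 0,"ay": 0,"az": 0,"gripper": 0},
  {"dx": 0,"dy": 0,"dz": 4,"ax": 0,"ay": 0,"az": 0,"gripper": 0},
  {"dx": 0,"dy": 0,"dz": 4,"ax": 0,"ay": 0,"az": 0,"gripper": 0},
  {"dx": 0,"dy": 0,"dz": 4,"ax": 0,"ay": 0,"az": 0,"gripper": 0},
  {"dx": 0,"dy": 0,"dz": 3,"ax": 0,"ay": 0,"az": 0,"gripper": 0},
  {"dx": 0,"dy": 0,"dz": 1,"ax": 0,"ay": 0,"az": 0,"gripper": 0},
  {"dx": 0,"dy": 0,"dz": 1,"ax": 0,"ay": 0,"az": 0,"gripper": 0},
  {"dx": 0,"dy": 0,"dz": 0,"ax": 0,"ay": 0,"az": 0,"gripper": 0},
])

```text
time: 6.18
tcp_pos: [0.4921, 0.0478, 0.1203]
eef_rot: [0.001, 0.143, 0.99, 0.0]
force: [1.2, -0.9, 3.9]
finger_gap: 0.0007
```

>>> jog_arm([
  {"dx": 0,"dy": 0,"dz": 1,"ax": 0,"ay": 0,"az": 0,"gripper": 0},
  {"dx": 0,"dy": 0,"dz": 1,"ax": 0,"ay": 0,"az": 0,"gripper": 0},
  {"dx": 0,"dy": 0,"dz": 0,"ax": 0,"ay": 0,"az": 0,"gripper": 0},
])

```text
time: 6.55
tcp_pos: [0.4921, 0.0478, 0.1202]
eef_rot: [0.001, 0.143, 0.99, 0.0]
force: [-3.6, -1.5, 18.8]
finger_gap: 0.0006
```

>>> jog_arm([
  {"dx": 0,"dy": 0,"dz": 1.5,"ax": 0,"ay": 0,"az": 0,"gripper": 0},
  {"dx": 0,"dy": 0,"dz": 0,"ax": 0,"ay": 0,"az": 0,"gripper": 0},
])

```text
time: 6.8
tcp_pos: [0.4921, 0.0478, 0.1201]
eef_rot: [0.001, 0.143, 0.99, 0.0]
force: [-6.1, -1.7, 28.7]
finger_gap: 0.0005
```

The narrow clamp is on its stop (TCP 0.1201, 29 N). Now to the bar head.

>>> jog_arm([
  {"dx": 0,"dy": 0,"dz": -20,"ax": 0,"ay": 0,"az": 0,"gripper": 0},
  {"dx": 0,"dy": 0,"dz": -22,"ax": 0,"ay": 0,"az": 0,"gripper": 0},
  {"dx": -40,"dy": -5,"dz": 0,"ax": 0,"ay": 0,"az": 0,"gripper": 0},
  {"dx": -50,"dy": -6,"dz": 0,"ax": 0,"ay": 0,"az": 0,"gripper": 0},
  {"dx": -50,"dy": -6,"dz": 0,"ax": 0,"ay": 0,"az": 0,"gripper": 0},
  {"dx": -47,"dy": -6,"dz": 0,"ax": 0,"ay": 0,"az": 0,"gripper": 0},
  {"dx": 0,"dy": 0,"dz": 10,"ax": 0,"ay": 0,"az": 0,"gripper": 0},
  {"dx": 0,"dy": 0,"dz": 8,"ax": 0,"ay": 0,"az": 0,"gripper": 0},
  {"dx": 0,"dy": 0,"dz": 0,"ax": 0,"ay": 0,"az": 0,"gripper": 0},
])

```text
time: 7.92
tcp_pos: [0.6625, -0.0263, 0.1392]
eef_rot: [-0.002, 0.143, 0.99, 0.0]
force: [-0.8, 0.6, 0.4]
finger_gap: 0.0003
```

```bash
python3 -c "
from h import *
togo([.665,-.0265,.12])
c=cap('side')
im=c['img'][150:260,240:380]; cv2.imwrite('pics/side4.png',cv2.resize(im,None,fx=5,fy=5,interpolation=2))"
```

```text
tcp [ 0.6625 -0.0263  0.1392] F [-0.8  0.6  0.4] t 7.925 gap 0.00026642781131674926
go mm [-2.6  0.5 19.1] [[-0.959, 0.282, -0.004], [0.282, 0.959, 0.001], [0.004, -0.001, -1.0]]
```

View pics/side4.png

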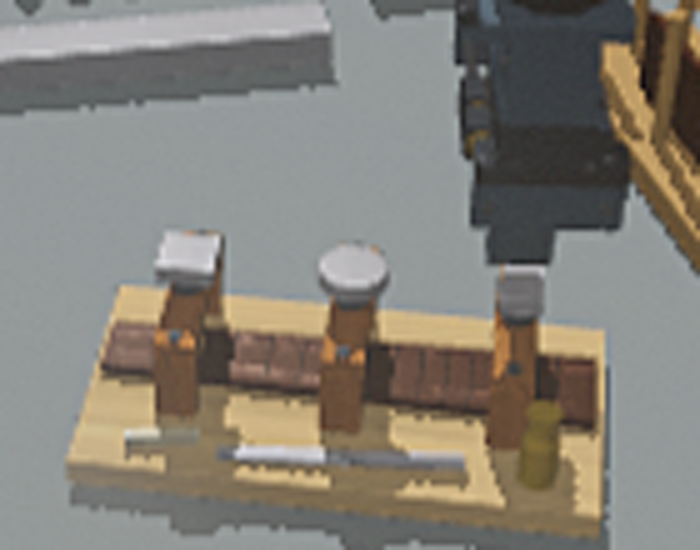

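The fingertips are centred over the bar head (about 520 against 523 px), and the other two heads sit low. Pressing the wide-end clamp.

>>> jog_arm([
  {"dx": -2,"dy": 0,"dz": 4,"ax": 0,"ay": 0,"az": 0,"gripper": 0},
  {"dx": 0,"dy": 0,"dz": 4,"ax": 0,"ay": 0,"az": 0,"gripper": 0},
  {"dx": 0,"dy": 0,"dz": 4,"ax": 0,"ay": 0,"az": 0,"gripper": 0},
  {"dx": 0,"dy": 0,"dz": 4,"ax": 0,"ay": 0,"az": 0,"gripper": 0},
  {"dx": 0,"dy": 0,"dz": 3,"ax": 0,"ay": 0,"az": 0,"gripper": 0},
  {"dx": 0,"dy": 0,"dz": 1,"ax": 0,"ay": 0,"az": 0,"gripper": 0},
  {"dx": 0,"dy": 0,"dz": 1,"ax": 0,"ay": 0,"az": 0,"gripper": 0},
  {"dx": 0,"dy": 0,"dz": 0,"ax": 0,"ay": 0,"az": 0,"gripper": 0},
])

```text
time: 8.98
tcp_pos: [0.6664, -0.0274, 0.1203]
eef_rot: [0.0, 0.143, 0.99, 0.0]
force: [-1.7, 1.5, 7.3]
finger_gap: 0.0004
```

>>> jog_arm([
  {"dx": 0,"dy": 0,"dz": 1,"ax": 0,"ay": 0,"az": 0,"gripper": 0},
  {"dx": 0,"dy": 0,"dz": 1,"ax": 0,"ay": 0,"az": 0,"gripper": 0},
  {"dx": 0,"dy": 0,"dz": 0,"ax": 0,"ay": 0,"az": 0,"gripper": 0},
])

```text
time: 9.35
tcp_pos: [0.6665, -0.0275, 0.1203]
eef_rot: [0.001, 0.143, 0.99, 0.0]
force: [-5.0, 2.1, 14.2]
finger_gap: 0.0001
```

>>> jog_arm([
  {"dx": 0,"dy": 0,"dz": 2,"ax": 0,"ay": 0,"az": 0,"gripper": 0},
  {"dx": 0,"dy": 0,"dz": 0,"ax": 0,"ay": 0,"az": 0,"gripper": 0},
])

```text
time: 9.6
tcp_pos: [0.6664, -0.0275, 0.1202]
eef_rot: [0.001, 0.143, 0.99, 0.0]
force: [-7.6, 0.9, 22.7]
finger_gap: 0.0005
```

>>> jog_arm([
  {"dx": 0,"dy": 0,"dz": -20,"ax": 0,"ay": 0,"az": 0,"gripper": 0},
  {"dx": 0,"dy": 0,"dz": -50,"ax": 0,"ay": 0,"az": 0,"gripper": 0},
  {"dx": 0,"dy": 0,"dz": -50,"ax": 0,"ay": 0,"az": 0,"gripper": 0},
  {"dx": 40,"dy": 40,"dz": 0,"ax": 0,"ay": 0,"az": 0,"gripper": 0},
  {"dx": 40,"dy": 40,"dz": 0,"ax": 0,"ay": 0,"az": 0,"gripper": 0},
  {"dx": 40,"dy": 40,"dz": 0,"ax": 0,"ay": 0,"az": 0,"gripper": 0},
  {"dx": 40,"dy": 40,"dz": 0,"ax": 0,"ay": 0,"az": 0,"gripper": 0},
  {"dx": 40,"dy": 40,"dz": 0,"ax": 0,"ay": 0,"az": 0,"gripper": 0},
  {"dx": 0,"dy": 0,"dz": 0,"ax": 0,"ay": 0,"az": 0,"gripper": 0},
  {"dx": 0,"dy": 0,"dz": 0,"ax": 0,"ay": 0,"az": 0,"gripper": 0},
])

```text
time: 10.85
tcp_pos: [0.5314, 0.2205, 0.2352]
eef_rot: [0.0, 0.143, 0.99, -0.0]
force: [0.8, 0.4, 0.2]
finger_gap: 0.0003
```

```bash
python3 -c "
from h import *
for n,b in (('side',((277,198),(310,203),(344,206))),('top',((281,159),(268,190),(254,220)))):
    c=cap(n); W=cloud(c)
    for u,v in b: print(n,np.nanmax(W[v-5:v+6,u-5:u+6,2]).round(4),np.nanmedian(W[v-2:v+3,u-2:u+3],axis=(0,1)).round(4))
    if n=='side': cv2.imwrite('pics/side5.png',cv2.resize(c['img'][150:260,240:380],None,fx=5,fy=5,interpolation=2))
togo([0,0,0])"
```

```text
side 0.1018 [0.4936 0.0564 0.0993]
side 0.103 [0.5788 0.0109 0.0998]
side 0.1028 [ 0.6669 -0.0265  0.099 ]
top 0.1038 [ 0.6674 -0.0235  0.0986]
top 0.1057 [0.5783 0.0128 0.0977]
top 0.1043 [0.4936 0.0512 0.0983]
tcp [0.5318 0.2197 0.2352] F [ 0.6  0.6 -0. ] t 10.95 gap 0.0006653735593960274
go mm [ 447.5 -361.6  235.3] [[-0.959, 0.284, 0.0], [0.284, 0.959, -0.001], [-0.0, -0.0, -1.0]]
```

View pics/side5.png

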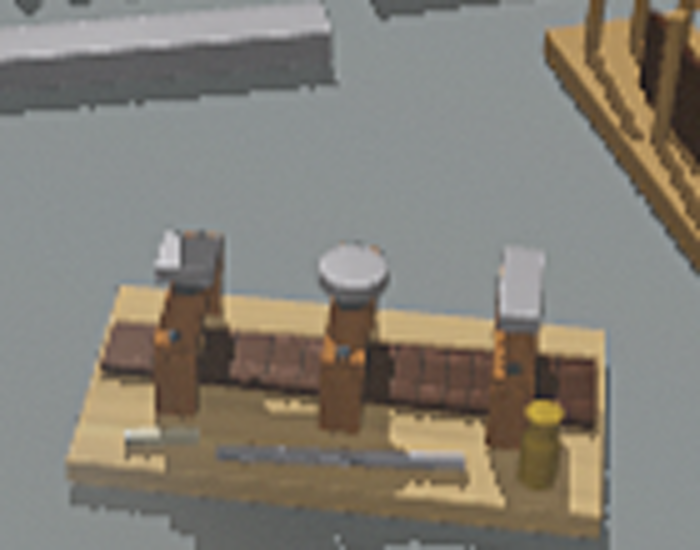

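All three heads are down at about 0.098 m, the bystanders and fingerboard are where they were, and the arm is clear with about zero force. Handing in.

```bash
python3 -c "
from workcell import manip
print(manip.sign_off())"
```

```text
the job is handed in; nothing more can be done
None
```

All three clamps are fully down, pushed with shut fingertips in the order asked: round middle, square nut end, then bar wide end. I handed the job in at about 11 s on the robot's clock.

- **Hard stops:** I only moved on once a clamp had stopped. Each time the TCP held at 0.120 m (fingertips at 98 mm) while the force rose to 27, 29 and 23 N.
- **Final camera check:** head heights read 98–99 mm from the top camera and 99–100 mm from the side camera. Fully down is 98 mm, so this agrees within camera accuracy.
- **Surroundings:** in the last side picture the fingerboard, bone nut, nut file and brass caul look unmoved. The arm was clear of everything, with force near zero.
- **Disagreements:** the first jog call was refused on its row format and nothing moved. The two cameras also differed by 6–9 mm in y in the first depth readings, so I aimed between them and checked the aim in the side view before each press.

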